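Filter change: lay the spent element in the rack

ROBOT

A 6-joint arm with a two-finger parallel gripper is mounted at the origin on the work surface. World frame = base frame: x ahead of the robot, y to its left, z up, the work surface at z = 0. Lengths are in mm, angles in rad, forces in N, time in s.
With the tool pointing down it reaches from about 350 to 850 mm from the base axis. Payload 8.1 kg.
Tool frame: the origin (TCP) lies at the very end of the fingers, on their centre line; the grasp point (between the pads) lies 19 mm behind it (bot.grasp_offset is the distance from the TCP to the grasp point, in mm); z points along the fingers, y is the line along which they close (so a half turn about z gives the same grasp; the last joint's range is limited). The gripper opens to 93 mm and grips with 3 to 60 N. Pads are 15 mm wide; open, the fingers measure 128 mm over their backs; the gripper's body (75 mm by 188 mm) begins 65 mm behind the grasp point.
Start: joints at [-1.342, 0.13, 1.488, -0, 1.523, -0.085], TCP at [185.225, -570.698, 218.635] pointing down, gripper open.
Joint ranges: [-2.96, 2.96], [-0.89, 2.26], [0.02, 2.5], [-1.34, 4.48], [0, 2.73], [-2.66, 2.66]. Speed limits (rad/s): [2.39, 2.39, 2.79, 3.14, 3.14, 3.14].

INTERFACE

Orientations are given as a rotation vector (axis times angle).
In Python, from plant import sensors, snapshot, order, bot gives the robot as it stands.
- The arm moves only by the tool play_rows, never from a script. Its argument "increments" is a list of rows, each a list of 4 numbers: the shift along the tool's x, y, z in mm, then the turn about the tool's z in degrees. A call has 1 to 10 rows; each row is the pose to reach, as a shift and turn from the pose commanded when the call began, along the tool's axes at that moment; what a row does not reach only later rows make up. A row lasts 1/8 s, in which the tool goes at most 62.5 mm and 10.7 degrees, less where a joint would pass 70% of its speed; a pose out of reach is approached as far as the arm can. A call with a gripper value outside its range is refused whole. "fingers" is the finger opening in mm, from 0 to 93, set as the call begins (left out, the last holds). The fingers move at their own pace and stop on an object; the grip force is fixed at half the most. Time passes only in rows, so rows that repeat a pose let the fingers close. It gives the time, the measured TCP pose, the force, the opening and the grip force at its end, in the units of the state.
- sensors.get_state(): the state, without advancing time (a new reading comes with each control period).
- snapshot(name): name is "side" or "top"; returns a dict with "frame" (384x512x3 uint8, red, green, blue), "K" (3x3 intrinsics, pixels), "dist_coeffs" ([k1, k2, p1, p2, k3] as OpenCV has them; the pictures are not rectified), "extrinsics" (4x4, takes a point from world to camera coordinates). Camera axes: x right, y down, z forward; pixel columns grow to the right and rows downward; lengths in mm; the calibration is good to about 2 mm. A picture is of the moment at which its call begins. There is no depth.
- order.job_done(): hands the job in; it is judged then, once.
The state is a dict: "t": time; "joint_pos": joint angles; "qd": joint speeds; "joint_efforts": joint torques, N m; "eef_pos": TCP position; "tool_rot": TCP orientation; "contact_force": force on the tool from outside, world axes, zero at the start; "torque": the same for the moment, N m; "width": finger opening in mm; "grip_force": force on a finger pad.
Only numpy, scipy, OpenCV 4.12 (cv2) and the standard library are available. Lean on these libraries where they do the work, as an engineer would, in place of code of your own. Each camera call takes 0.05 s, during which the arm holds its last target. There are 200 camera calls.

TASK

Unlock the white cover of the filter housing by turning it a quarter turn anticlockwise (seen from above), lift it off and stand it upright, mouth down, in the middle of the black rubber mat. Then take the steel filter element out of the housing and lay it down by hand, without dropping it, flat in the empty middle lane of the grey rack, its black head pointing the same way as the two spent elements beside it, and gently push it home until its head touches the end stop. Leave those two and everything else on the bench where it is.

Things in the scene. Friction and masses are not known exactly. Their poses are not given: they have to be found in the camera images.
- housing: Fixed aluminium base of the filter housing, a block 110 x 110 x 30 mm; origin at the centre of its underside on the bench, z up. A round socket in its centre (27 mm wide, floor 5 mm above the bench) holds the element upright. The cover stands on its top face and is held there by two bayonet ledges.
- cover: Loose white plastic cover, 0.14 to 0.24 kg: round cap 52 mm in diameter, 105 mm high, closed on top, open below, with a wing grip on top and two lugs at its foot (along +x and -x, 16 mm wide, 6 mm high, out to 38 mm). Origin at the centre of its lower edge, z up. It starts locked on the housing, 30 mm above the bench, its x axis within 7 degrees of the x axis of the housing.
- housing_ledge (a point): Middle of one bayonet ledge (39 mm out along the housing's x, 45 mm above the bench: its top); the other is across the centre. Underside 38 mm above the bench. Each covers 43 degrees either way of the x axis, 30 to 49 mm from the centre. Between them (+y and -y sides) the way up is free. Stops end the turn a little past a quarter turn and a few degrees past locked.
- cover_wing (a point): Centre of the cover's wing grip (14 mm along the cover's x, 44 mm along its y, 38 mm high, from 105 to 143 mm; this point 124 mm above the cover's origin). The cover turns freely anticlockwise seen from above, by 60 to about 100 degrees, before it can be lifted; clockwise it is stopped. While locked it has 2 mm play upward. It must rise 100 mm to clear the element.
- rack_comb (a point): Middle-lane floor in the comb at y = +36 mm. Two combs, 12 mm thick, at the rack's y = -36 and +36 mm, carry the elements: lane floor 20 mm above the bench, so a lying element's axis is 32 mm up; rounded teeth between the lanes rise to 36 mm. Between the combs it is open down to a floor plate 6 mm thick.
- element: Loose sintered steel filter element: cylinder 24 mm in diameter and 108 mm long with a black round head 32 mm in diameter and 12 mm thick, 120 mm over all, mass 0.09 to 0.18 kg. It stands head up in the socket under the cover, 25 mm deep, 1.5 mm play all round, foot 5 mm and head top 125 mm above the bench. Origin at the centre of its foot, z along it to the head.
- element_head (a point): centre of the outer face of the element's head (120 mm from the foot)
- element_foot (a point): centre of the element's foot face
- rack: Fixed grey plastic rack, 210 mm (x) by 150 mm (y); origin at the centre of its underside on the bench, z up. Three lanes along its y at x = -58, 0, +58 mm, 3 mm side play. Upright end stop at the -y end, 8 mm thick, 50 mm high, inner face at y = -62 mm. The outer lanes hold two spent elements, heads towards -y at the end stop; the middle lane is empty.
- rack_lane (a point): the point where the centre of the element's head face belongs: middle lane, on the end stop's inner face, 32 mm above the bench (rack frame 0, -62, 32 mm)
- mat: Fixed black rubber mat, 130 x 130 x 3 mm, flat on the bench; origin at the centre of its underside. Where the cover is to stand.
- spent_a: Loose bystander, equal to the element, lying in the rack's lane at x = -58 mm, head towards the end stop; origin on the lane floor at the middle of the rack's y.
- spent_b: The same in the lane at x = +58 mm.
- screwdriver: Bystander: screwdriver 170 mm long lying flat on the bench between the housing and the mat; origin under its middle.
- beaker: Bystander: glass beaker, 70 mm wide, 90 mm high, standing; origin under its centre.
- bottle: Bystander: green bottle with blue cap, 60 mm wide, 130 mm high, standing; origin under its centre.
- sensor_a: Bystander: black flow sensor box, 50 x 85 x 40 mm; origin under its centre.
- sensor_b: Bystander: another such flow sensor box.
There are look-alikes about, which are no part of the job. What is shaped like the cover but pink is not meant. There is more than one size of the mat; the one meant has the size given above.

How it is judged:
By the outcome, as a careful person would: the job done as asked, in the order asked, and still so for the second after the job is handed in, with the robot touching nothing.
It also fails if it takes over 70 s, if anything falls off the work surface, if the arm or the gripper's body presses on something with over 40 N, if the wrist force passes 120 N, or if a joint passes its speed limit or range.

## Working session

There is one attempt and no reset: what is moved stays moved. The work goes in short steps, Python scripts to look and compute and a tool call to move; the robot and the scene stay as the last step left them, time stands still between calls to the robot, and variables do not carry over. Pictures are saved under pics/ and viewed, at most 10 in all, crops included, and the job is handed in when it is done.

Besides the shell and the picture viewer there is one more tool, called after "Request:" as name(argument=value, ...) on one line, values as JSON. play_rows: Moves the arm, as the interface text tells. Its arguments: {"type":"object","properties":{"increments":{"type":"array","items":{"type":"array","items":{"type":"number"}}},"fingers":{"type":"number"}},"required":["increments"]}

```bash
ls; mkdir -p pics; python3 - <<'E'
from plant import sensors, snapshot, order, bot
import cv2,numpy as np
print(sensors.get_state(), bot.grasp_offset)
for n in("top","side"):
    s=snapshot(n); cv2.imwrite(f"pics/{n}0.png",cv2.resize(s["frame"][:,:,::-1],(800,600),interpolation=cv2.INTER_CUBIC))
    print(n,s["K"],s["dist_coeffs"],s["extrinsics"])
    np.savez(f"{n}0.npz",**s)
E
```

```text
pics
{'t': 0.0, 'joint_pos': array([-1.34240209e+00,  1.31155603e-01,  1.48928641e+00, -1.92814391e-05,
        1.52299335e+00, -8.54403090e-02]), 'qd': array([-0.0009069 ,  0.00160926, -0.00024847, -0.00183214, -0.00053234,
        0.00028781]), 'joint_efforts': array([-2.72879843e-03, -5.59850657e+01, -4.91760170e+01,  7.66384718e-02,
        3.52250563e-02, -1.36724325e-04]), 'eef_pos': array([ 185.08588697, -570.13631596,  217.58685624]), 'tool_rot': array([-3.10117988e+00, -4.90664004e-01,  2.36751486e-04]), 'contact_force': array([-0.08255537, -0.24855903, -0.44230555]), 'torque': array([-0.00486382, -0.01580419,  0.01821417]), 'grip_force': 0.0, 'width': 93.06001352024902} 18.8
top [[432.89583323   0.         250.22278982]
 [  0.         432.89583323 192.77786777]
 [  0.           0.           1.        ]] [0.00823909 0.         0.         0.         0.        ] [[-5.00779008e-03 -9.99971036e-01  5.73148559e-03 -2.17672737e+01]
 [-9.83509515e-01  3.88898573e-03 -1.80814572e-01  4.58564694e+02]
 [ 1.80787045e-01 -6.54245203e-03 -9.83500504e-01  1.41811869e+03]
 [ 0.00000000e+00  0.00000000e+00  0.00000000e+00  1.00000000e+00]]
side [[381.54171966   0.         258.59687394]
 [  0.         381.54171966 195.47106795]
 [  0.           0.           1.        ]] [-0.01228086  0.          0.          0.          0.        ] [[-8.08425696e-01 -5.88586164e-01  3.77117771e-03  3.92184272e+02]
 [-4.57180812e-01  6.23878697e-01 -6.33846257e-01  2.97807884e+02]
 [ 3.70720379e-01 -5.14141711e-01 -7.73449870e-01  1.07540539e+03]
 [ 0.00000000e+00  0.00000000e+00  0.00000000e+00  1.00000000e+00]]
```

View pics/top0.png

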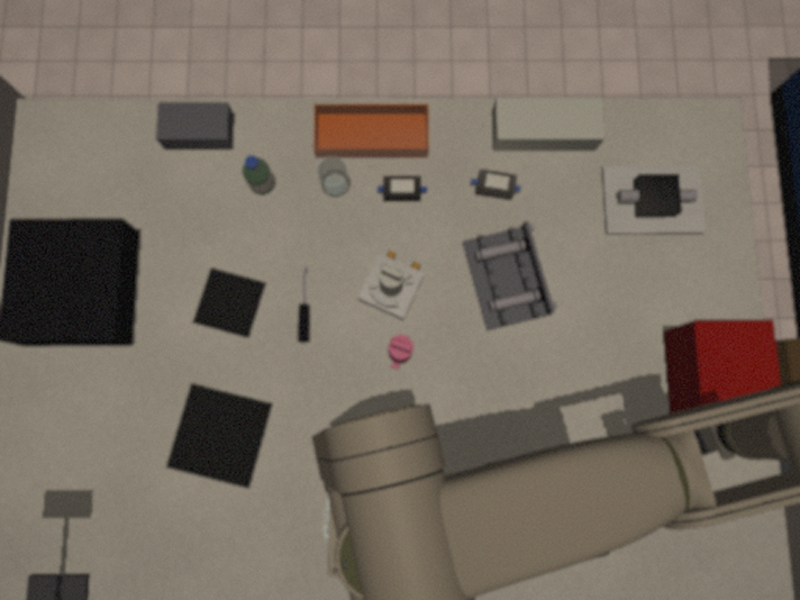

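View pics/side0.png

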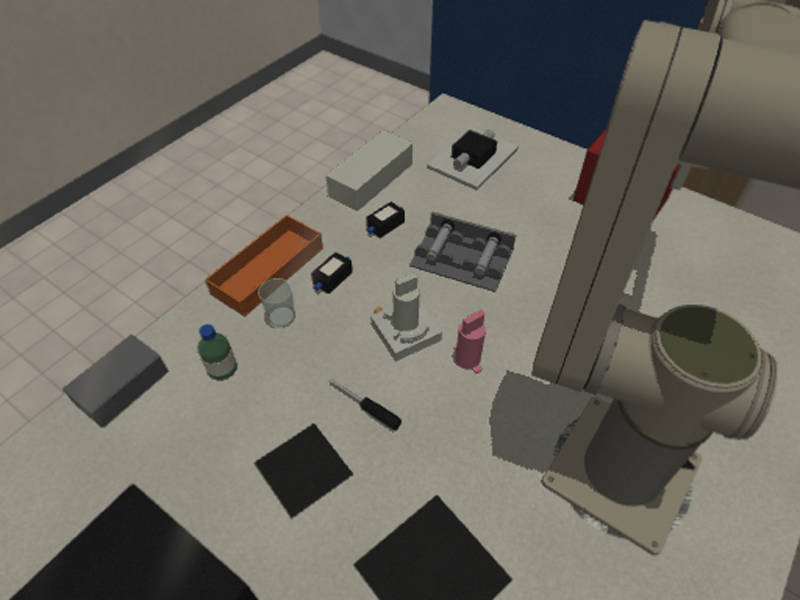

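Top view: the white cover and housing are at (391,283), the pink look-alike at (400,350), the rack at (508,275) with its end stop on the right, and the two mats at (230,302) and (220,435). Next I measure the mats and crop the housing and rack.

```bash
cat > h.py <<'E'
import cv2,numpy as np
def load(n): return dict(np.load(n+".npz"))
def ray(s,uv):
    p=cv2.undistortPoints(np.float64(uv).reshape(-1,1,2),s["K"],s["dist_coeffs"]).reshape(-1,2)
    d=np.c_[p,np.ones(len(p))]; E=s["extrinsics"]; R,t=E[:3,:3],E[:3,3]
    return -R.T@t, d@R
def plane(s,uv,z):
    c,d=ray(s,uv); z=np.broadcast_to(z,len(d)); return (c+d*((z-c[2])/d[:,2])[:,None])[:,:2]
def tri(ss,uvs):
    A=np.zeros((3,3));b=np.zeros(3)
    for s,uv in zip(ss,uvs):
        c,d=ray(s,uv);d=d[0]/np.linalg.norm(d);P=np.eye(3)-np.outer(d,d);A+=P;b+=P@c
    return np.linalg.solve(A,b)
def proj(s,X):
    E=s["extrinsics"]; return cv2.projectPoints(np.float64(X).reshape(-1,1,3),cv2.Rodrigues(E[:3,:3])[0],E[:3,3],s["K"],s["dist_coeffs"])[0].reshape(-1,2)
E
python3 - <<'E'
from h import *
np.set_printoptions(precision=1,suppress=True)
for n in("top","side"):
    s=load(n+"0"); g=s["frame"].max(2)
    m=(cv2.GaussianBlur(g,(3,3),0)<60).astype(np.uint8)
    for c in cv2.findContours(m,cv2.RETR_EXTERNAL,cv2.CHAIN_APPROX_NONE)[0]:
        if cv2.contourArea(c)<500: continue
        w=plane(s,c.reshape(-1,2),3).astype(np.float32); r=cv2.minAreaRect(w)
        print(n,c.reshape(-1,2).mean(0)*1.5625,r)
t=load("top0")["frame"][132:224,200:370]; d=load("side0")["frame"][125:245,225:345]
a=cv2.resize(t,None,fx=4.7,fy=4.7,interpolation=cv2.INTER_CUBIC)[:,:800]
cv2.imwrite("pics/c_top.png",a[:,:,::-1]); cv2.imwrite("pics/c_side.png",cv2.resize(d,(600,600),interpolation=cv2.INTER_CUBIC)[:,:,::-1])
E
```

```text
top [ 57.8 587.1] ((-125.34092712402344, 660.3631591796875), (116.93121337890625, 45.120174407958984), 89.47083282470703)
top [758.2 461.1] ((128.10696411132812, -785.4353637695312), (156.49920654296875, 194.57546997070312), 13.54151439666748)
top [219.2 435.1] ((177.6203155517578, 344.2662658691406), (175.44976806640625, 175.1845245361328), 75.8919677734375)
top [721.3 380.5] ((328.7651672363281, -728.26513671875), (182.2809600830078, 331.9474182128906), 13.149685859680176)
top [228.8 302.2] ((465.53302001953125, 334.4869384765625), (121.1261978149414, 121.3592300415039), 74.27207946777344)
top [ 68.4 282.9] ((513.8935546875, 689.813720703125), (293.3970947265625, 280.24072265625), 89.86202239990234)
top [656.9 194.9] ((711.308837890625, -633.4368286132812), (101.16366577148438, 93.43232727050781), 89.76900482177734)
top [791.6 201.2] ((706.0499877929688, -924.5361938476562), (61.936241149902344, 640.3923950195312), 83.65601348876953)
side [431.7 563.6] ((178.52706909179688, 345.5597229003906), (180.4002685546875, 180.2217254638672), 75.87843322753906)
side [134.3 569.4] ((589.1709594726562, 582.968505859375), (383.232666015625, 184.3761444091797), 36.404056549072266)
side [302.3 469.3] ((465.956298828125, 336.02923583984375), (126.80266571044922, 126.06919860839844), 74.77354431152344)
side [640.5 452.1] ((-17.547805786132812, -51.44697570800781), (176.95187377929688, 222.494384765625), 1.4744564294815063)
side [129.6 391.3] ((849.1204223632812, 416.038818359375), (40.766876220703125, 163.61911010742188), 0.38574346899986267)
side [690.9 323.9] ((19.268150329589844, -409.17559814453125), (105.84236145019531, 107.210205078125), 11.134163856506348)
side [ 73.7 190.1] ((1470.5755615234375, 97.77507019042969), (67.39708709716797, 440.8166198730469), 0.30753764510154724)
side [457.7  59. ] ((951.1402587890625, -1075.84326171875), (1908.0006103515625, 926.9678955078125), 37.026973724365234)
```

View pics/c_top.png

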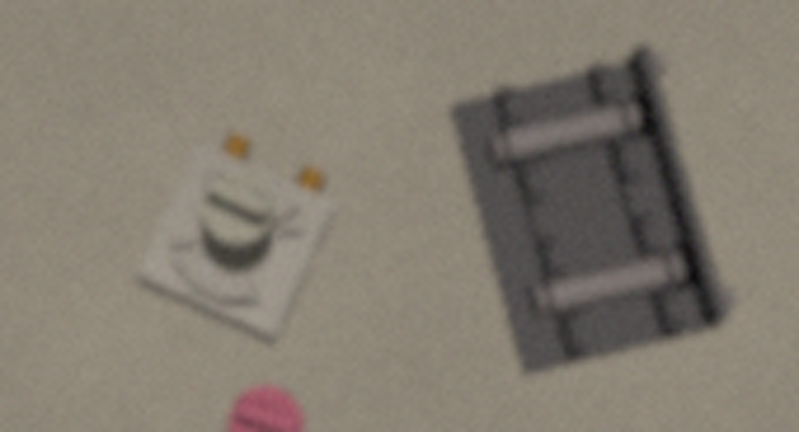

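View pics/c_side.png

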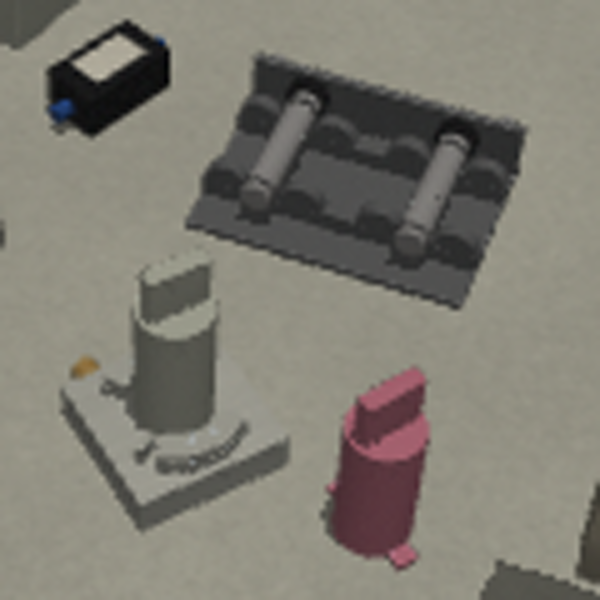

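Only the mat at (230,302) measures about 126–130 mm across (the other is about 180 mm), so that is the mat meant. The white cover at c_top (237,225) stands on the housing; the pink one at (267,410) has no housing. In the side crop the spent elements' black heads point to the end stop at the back, (312,95) and (458,135).

```bash
python3 - <<'E'
from h import *
np.set_printoptions(precision=1,suppress=True)
T,S=load("top0"),load("side0")
ct=lambda p:(np.float64(p)+.5)/4.7-.5+[200,132]
cs=lambda p:(np.float64(p)+.5)/5-.5+[225,125]
print("housing top", plane(T,ct([(140,276),(272,333),(335,212),(205,145)]),30))
print("housing side",plane(S,cs([(63,390),(140,508),(288,437)]),30))
print("wing dark line",plane(T,ct([(210,195),(272,220)]),165))
for nm,a,b in(("stopN",(648,48),(258,52)),("stopS",(722,320),(527,127))):
    X=tri((T,S),(ct(a),cs(b)));print(nm,X,plane(T,ct([a]),50),plane(S,cs([b]),50))
print("rack open corners",plane(T,ct([(453,105),(527,370)]),6),plane(S,cs([(188,222),(462,305)]),6))
# spent bodies: bright in rack
for n,s,box in(("top",T,(296,140,355,212)),("side",S,(265,130,330,185))):
    x0,y0,x1,y1=box; f=cv2.cvtColor(s["frame"],cv2.COLOR_RGB2GRAY)
    m=np.zeros_like(f); R=plane; 
    q=proj(s,[(*p,6) for p in []]) if 0 else None
    sub=f[y0:y1,x0:x1]; print(n,np.percentile(sub,[5,25,50,75,95]))
# caps: neutral mask via R-B
for n,s in(("top",T),("side",S)):
    f=s["frame"].astype(int); print(n,"bench",f[170,225],f[215,260]); 
f=T["frame"].astype(int)
print("housing px",f[[190,175],[242,265]], "cover",f[180,250])
E
python3 - <<'E'
import sys;sys.path.insert(0,'.')
from h import *
T,S=load("top0"),load("side0")
a=cv2.resize(T["frame"][158:208,228:274],(552,600),interpolation=cv2.INTER_LANCZOS4)
b=cv2.resize(S["frame"][172:236,234:286],None,fx=9.3,fy=9.3,interpolation=cv2.INTER_LANCZOS4)
b=cv2.resize(S["frame"][172:232,234:254+0],None,fx=10,fy=10) if 0 else b
c=cv2.convertScaleAbs(a,alpha=1.6,beta=-60); cv2.imwrite("pics/wing.png",c[:,:,::-1])
E
```

```text
housing top [[469.4  46.9]
 [427.2 -48.3]
 [516.3 -94.9]
 [566.9  -0.3]]
housing side [[567.6   6.8]
 [470.3  52.6]
 [426.2 -48.8]]
wing dark line [[498.1  -4.9]
 [481.  -45.7]]
stopN [ 635.3 -322.7   52. ] [[ 633.5 -324. ]] [[ 639.2 -324.2]]
stopS [ 431.7 -366.4   57. ] [[ 432.1 -368.4]] [[ 435.2 -373.3]]
rack open corners [[ 603.3 -185.7]
 [ 402.9 -235. ]] [[ 602.8 -183.9]
 [ 401.1 -232.9]]
top [ 52.  77.  85. 132. 137.]
side [ 45.  60.  82. 144. 147.]
top bench [143 137 123] [151 108 108]
side bench [107 105  95] [148 147 137]
housing px [[149 142 134]
 [150 143 132]] cover [150 145 131]
```

View pics/wing.png

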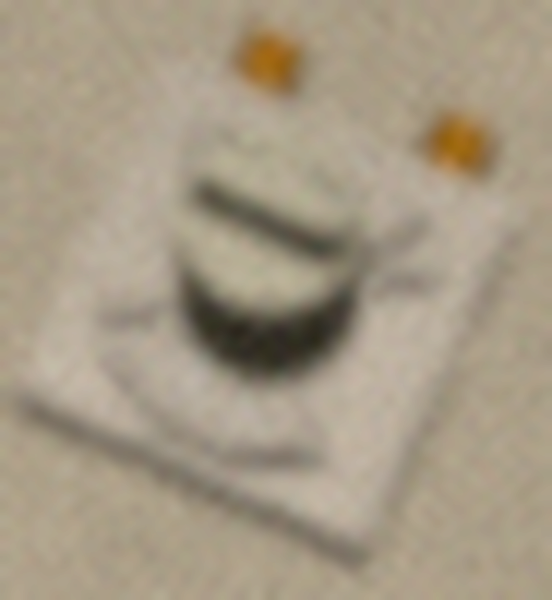

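The enlarged crop shows the housing's top-face corners at about (30,393), (362,545) and (515,225). The wing's dark side runs (195,190)–(340,248) and the cover's foot is at (265,383).

```bash
python3 - <<'E'
from h import *
np.set_printoptions(precision=1,suppress=True)
T,S=load("top0"),load("side0")
w=lambda p:(np.float64(p)+.5)/12-.5+[228,158]
cs=lambda p:(np.float64(p)+.5)/5-.5+[225,125]
P=plane(T,w([(30,393),(362,545),(515,225)]),30);print(P,"ctr",(P[0]+P[2])/2)
print("foot near",plane(T,w([(265,383)]),30),"cap near",plane(T,w([(265,312)]),135),"cap sides",plane(T,w([(178,262),(362,262)]),135))
L=plane(T,w([(195,190),(340,248)]),173-10);print("wing",L.mean(0),np.degrees(np.arctan2(*(L[0]-L[1])[::-1])))
for a,b in((P[0],P[1]),(P[1],P[2])): print(np.linalg.norm(a-b),np.degrees(np.arctan2(*(a-b)[::-1])))
Q=plane(S,cs([(63,390),(140,508),(288,437)]),30)
for a,b in((Q[1],Q[2]),(Q[0],Q[1])): print("s",np.linalg.norm(a-b),np.degrees(np.arctan2(*(a-b)[::-1])))
# side: cover cylinder sides & wing top
print("side cap l/r",plane(S,cs([(132,318),(217,313)]),135),"foot",plane(S,cs([(175,432)]),30))
# gold dots
for n,s in(("top",T),("side",S)):
    hsv=cv2.cvtColor(s["frame"],cv2.COLOR_RGB2HSV);
E
```

```text
[[469.5  44.7]
 [425.5 -49.1]
 [517.8 -93.5]] ctr [493.7 -24.4]
foot near [[472.1 -21.9]] cap near [[471.1 -21.5]] cap sides [[484.7   1.5]
 [484.5 -47.2]]
wing [489.9 -22.1] 67.50148081108048
103.62393666134976 64.85918078609808
102.42872890942446 154.29404162327316
s 110.5232018908923 66.50814042727131
s 107.6012206836034 -25.189173855126356
side cap l/r [[513.7   0.8]
 [474.3 -33. ]] foot [[487.6  -8.8]]
```

Estimates: cover axis (497,−22), wing line at 67.5°, mat centre (466,335), rack origin about (520,−282) with its x at about 13.3°. Next is a planning helper that gives the shift in tool axes, then the move.

```bash
cat > plan.py <<'E'
# usage: plan.py x y z yawY   -> tool shift/turn from the commanded pose (kept in cmd.json); yawY = world angle of tool y
import sys,json,os,numpy as np
from plant import sensors
c=json.load(open("cmd.json")) if os.path.exists("cmd.json") else [185.225,-570.698,218.635,-72.02]
def delta(c,x,y,z,a):
    t=np.radians(c[3]); ey=np.array([np.cos(t),np.sin(t)]); ex=np.array([-ey[1],ey[0]])
    d=np.array([x-c[0],y-c[1]]); return [d@ex,d@ey,c[2]-z,-(a-c[3])]
def apply(c,r):
    t=np.radians(c[3]); ey=np.array([np.cos(t),np.sin(t)]); ex=np.array([-ey[1],ey[0]])
    p=np.array(c[:2])+ex*r[0]+ey*r[1]; return [*p,c[2]-r[2],c[3]-r[3]]
if __name__=="__main__":
    if sys.argv[1]=="did": c=apply(c,[float(v) for v in sys.argv[2:6]]); json.dump(c,open("cmd.json","w")); sys.argv[1:]=sys.argv[6:]
    a=[float(v) for v in sys.argv[1:]]; n=len(a)//4
    s=sensors.get_state(); R=s["tool_rot"]
    print("cmd",np.round(c,1),"meas",s["eef_pos"].round(1),"F",s["contact_force"].round(1),"w",round(s["width"],1),"t",round(s["t"],2),"j",s["joint_pos"].round(2))
    for i in range(n): print(np.round(delta(c,*a[4*i:4*i+4]),1))
E
python3 - <<'E'
import numpy as np
E
python3 plan.py 497 -22 218 -22.5
```

```text
cmd [ 185.2 -570.7  218.6  -72. ] meas [ 185.1 -570.2  217.7] F [ 0.4 -0.5  0.7] w 93.1 t 0.1 j [-1.34  0.13  1.49  0.    1.52 -0.09]
[ 465.9 -425.7    0.6  -49.5]
```

Request:
play_rows(increments=[[46, -42, 0, -5], [93, -85, 0, -10], [140, -128, 0, -15], [186, -170, 0, -20], [233, -213, 0, -25], [280, -256, 0, -30], [326, -298, 0, -35], [373, -341, 0, -40], [420, -384, 0, -45], [466, -426, 0, -49.5]], fingers=50)

```text
t: 1.35
eef_pos: [494.3, -25.4, 218.5]
tool_rot: [2.61, 1.748, -0.0]
contact_force: [1.0, -0.9, 0.4]
width: 50.0
grip_force: 0.0
```

```bash
python3 plan.py did 466 -426 0 -49.5 497 -22 142 -22.5
```

```text
cmd [497.  -21.7 218.6 -22.5] meas [494.3 -25.4 218.5] F [ 1.  -0.9  0.4] w 50.0 t 1.35 j [-0.15 -0.16  1.77 -0.    1.53  0.24]
[-0.3  0.2 76.6 -0. ]
```

Request:
play_rows(increments=[[0, 0, 25, 0], [0, 0, 50, 0], [0, 0, 65, 0], [0, 0, 76, 0], [0, 0, 76, 0]])

```text
t: 1.98
eef_pos: [493.3, -27.6, 142.1]
tool_rot: [-2.612, -1.744, 0.001]
contact_force: [0.3, 0.1, 0.4]
width: 49.8
grip_force: 0.0
```

Request:
play_rows(increments=[[0, 0, 0, 0], [0, 0, 0, 0], [0, 0, 0, 0], [0, 0, 0, 0]], fingers=0)

```text
t: 2.48
eef_pos: [493.9, -27.4, 143.0]
tool_rot: [2.612, 1.745, 0.001]
contact_force: [-0.7, 0.0, 1.2]
width: 14.5
grip_force: 4.1
```

```bash
python3 plan.py did 0 0 76 0; python3 - <<'E'
from plant import sensors,snapshot
from h import *
s=snapshot("side");np.savez("side1.npz",**s); S=sensors.get_state();print(S["grip_force"],S["contact_force"],S["torque"],S["width"])
f=s["frame"][110:240,200:330];cv2.imwrite("pics/grip.png",cv2.resize(f,(600,600),interpolation=cv2.INTER_CUBIC)[:,:,::-1])
E
```

```text
cmd [497.  -21.7 142.6 -22.5] meas [493.9 -27.4 143. ] F [-0.7  0.   1.2] w 14.5 t 2.48 j [-0.16 -0.11  1.87  0.    1.38  0.23]
29.98962700366974 [ 0.98612326  0.18043475 -1.55921855] [-0.06431854 -0.01271206  0.01151909] 13.755048720265334
```

View pics/grip.png

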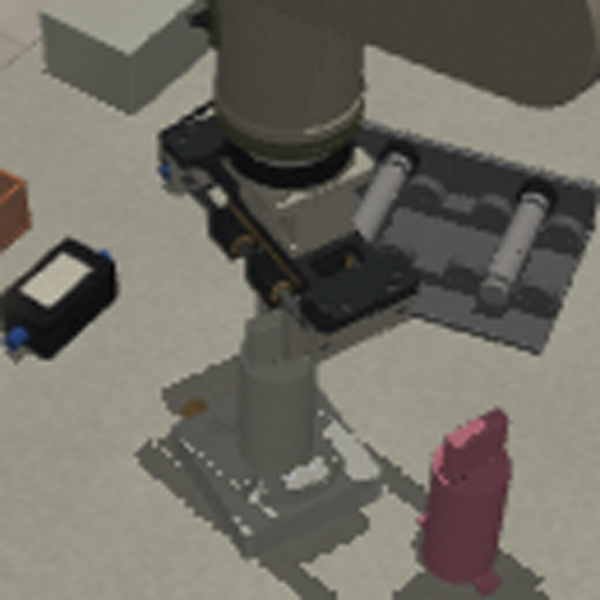

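The side view shows the fingers on the white cover's wing, with the pink cover untouched. The last capped row left the tool about 6 mm short along the wing, so I open, shift and regrip before turning.

Request:
play_rows(increments=[[0, 0, 0, 0], [0, 0, 0, 0], [6.2, 0.5, 0, 0], [6.2, 0.5, 0, 0], [6.2, 0.5, 0, 0]], fingers=28)

```text
t: 3.15
eef_pos: [496.6, -21.7, 142.6]
tool_rot: [2.612, 1.745, -0.0]
contact_force: [0.3, -0.9, -0.8]
width: 28.0
grip_force: 0.0
```

Request:
play_rows(increments=[[0, 0, 0, 0], [0, 0, 0, 0], [0, 0, 0, 0], [0, 0, 0, 0]], fingers=0)

```text
t: 3.65
eef_pos: [496.5, -21.9, 142.6]
tool_rot: [-2.613, -1.745, 0.0]
contact_force: [0.0, -1.2, 0.3]
width: 13.8
grip_force: 30.0
```

Request:
play_rows(increments=[[0, 0, 0, -7], [0, 0, 0, -14], [0, 0, 0, -21], [0, 0, 0, -28], [0, 0, 0, -35]])

```text
t: 4.28
eef_pos: [496.6, -22.0, 142.6]
tool_rot: [1.962, 2.454, -0.0]
contact_force: [-0.1, -0.1, -1.4]
width: 13.9
grip_force: 30.0
```

Request:
play_rows(increments=[[0, 0, 0, -8], [0, 0, 0, -16], [0, 0, 0, -24], [0, 0, 0, -32], [0, 0, 0, -40], [0, 0, 0, -48], [0, 0, 0, -53], [0, 0, 0, -53]])

```text
t: 5.28
eef_pos: [496.5, -21.8, 142.6]
tool_rot: [-0.668, -3.07, -0.0]
contact_force: [-0.1, 0.3, -0.8]
width: 13.5
grip_force: 30.0
```

Request:
play_rows(increments=[[0, 0, -3, 0], [0, 0, -8, 0], [0, 0, -14, 0], [0, 0, -20, 0], [0, 0, -20, 0]])

```text
t: 5.9
eef_pos: [497.1, -21.9, 163.5]
tool_rot: [0.667, 3.069, 0.0]
contact_force: [-0.1, 0.3, -1.2]
width: 13.6
grip_force: 30.0
```

```bash
echo '[497,-21.9,163.5,65.5]'>cmd.json; python3 plan.py 497 -21.9 268 65.5 466 335 268 65.5 466 335 125 65.5
```

```text
cmd [497.  -21.9 163.5  65.5] meas [497.1 -21.9 163.5] F [-0.1  0.3 -1.2] w 13.6 t 5.9 j [-0.15 -0.12  1.84 -0.    1.42 -1.29]
[   0.     0.  -104.5   -0. ]
[ 176.2  311.9 -104.5   -0. ]
[176.2 311.9  38.5  -0. ]
```

Request:
play_rows(increments=[[0, 0, -25, 0], [0, 0, -55, 0], [0, 0, -85, 0], [0, 0, -105, 0], [12, 21, -105, 0], [36, 64, -105, 0], [60, 106, -105, 0], [84, 149, -105, 0], [108, 191, -105, 0], [132, 234, -105, 0]])

```text
t: 7.15
eef_pos: [473.1, 247.3, 267.3]
tool_rot: [-0.667, -3.07, 0.001]
contact_force: [0.6, -0.6, -1.5]
width: 13.7
grip_force: 30.0
```

Request:
play_rows(increments=[[18, 32, 0, 0], [34, 60, 0, 0], [44.2, 77.9, 10, 0], [44.2, 77.9, 45, 0], [44.2, 77.9, 85, 0], [44.2, 77.9, 115, 0], [44.2, 77.9, 135, 0], [44.2, 77.9, 135, 0]])

```text
t: 8.15
eef_pos: [464.6, 334.1, 130.5]
tool_rot: [-0.667, -3.067, 0.004]
contact_force: [0.1, -0.1, -1.9]
width: 14.1
grip_force: 30.0
```

```bash
python3 - <<'E'
from plant import sensors,snapshot
from h import *
for n in("top","side"):
    s=snapshot(n);np.savez(n+"2.npz",**s)
S=sensors.get_state();print(S["eef_pos"],S["contact_force"],S["width"],S["joint_pos"])
p=proj(load("side2"),[466,335,60])[0].astype(int);q=proj(load("top2"),[466,335,60])[0].astype(int);print(p,q)
f=load("side2")["frame"][p[1]-60:p[1]+60,p[0]-50:p[0]+50];g=load("top2")["frame"][158:208,228:274]
cv2.imwrite("pics/mat.png",np.hstack([cv2.resize(f,(400,480),interpolation=cv2.INTER_CUBIC),cv2.resize(g,(400,480),interpolation=cv2.INTER_CUBIC)])[:,:,::-1])
E
```

```text
[466.26398106 335.21121808 133.578183  ] [ 1.61222508  0.889174   -0.82129903] 13.616445668071362 [ 5.34044060e-01  1.15483310e-01  1.66171586e+00 -5.48783895e-06
  1.36331158e+00 -6.08520594e-01]
[191 290] [142 189]
```

View pics/mat.png

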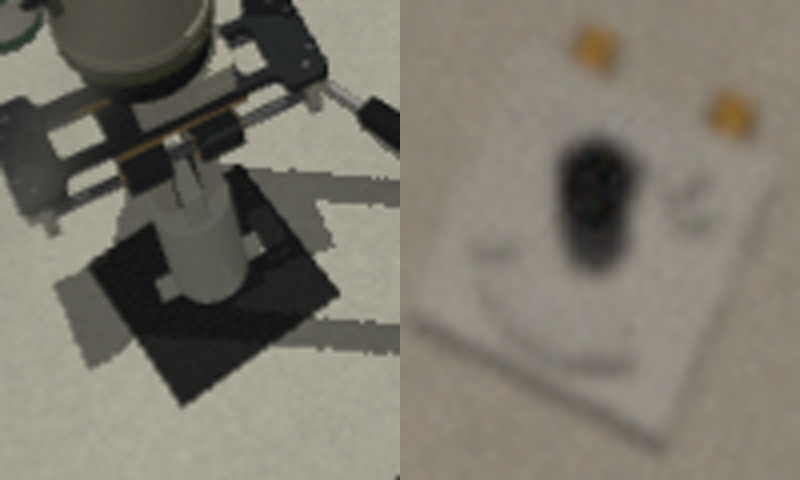

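The side view shows the cover upright over the small mat, foot at (205,300), roughly centred. The top crop shows the element's black head at (597,170) with the cover gone. I lower the cover gently.

Request:
play_rows(increments=[[0, 0, 6, 0], [0, 0, 11, 0], [0, 0, 14, 0], [0, 0, 16, 0], [0, 0, 17, 0], [0, 0, 17, 0], [0, 0, 17, 0]])

```text
t: 9.12
eef_pos: [465.7, 335.1, 115.7]
tool_rot: [0.667, 3.07, 0.0]
contact_force: [0.6, -0.6, -1.7]
width: 13.7
grip_force: 30.0
```

```bash
python3 - <<'E'
from h import *
np.set_printoptions(precision=1,suppress=True)
for n,box in(("top",(238,165,262,190)),("side",(0,0,0,0))):
    s=load(n+"2")
    if n=="side":
        p=proj(s,[497,-22,119])[0].astype(int); box=(p[0]-14,p[1]-12,p[0]+14,p[1]+14); print(p)
    x0,y0,x1,y1=box; g=cv2.cvtColor(s["frame"],cv2.COLOR_RGB2GRAY)[y0:y1,x0:x1]
    print(g[::1]) if n=="side" else None
    m=(g<45).astype(np.uint8);c=max(cv2.findContours(m,0,1)[0],key=cv2.contourArea);x,y,w,h=cv2.boundingRect(c)
    print(n,x+x0,y+y0,w,h); 
    if n=="top":
        print("head left/right",plane(s,[(x0+x-.5,y0+y+6),(x0+x+w-.5,y0+y+6)],125).ravel(),"top edge",plane(s,[(x0+x+w/2-.5,y0+y-.5)],125))
E
```

```text
top 247 174 7 10
head left/right [484.7 -11.6 484.6 -33.9] top edge [[506.  -22.9]]
[259 189]
[[ 93  87  86  86  82  72  65  66  63  57  53  52  52  54  56  54  55  59
  107 110 132 133 133 132 132 132 132 131]
 [ 88  88  89  94  99 104 111 115 123 127 128 128 129 125 114 112 108  92
   59  55  46  65  75 105 129 131 130 129]
 [133 133 133 133 132 133 133 133 133 134 134 134 135 135 135 135 135 135
  135 135 135 113  99  69  49  63 103 127]
 [132 132 133 133 133 134 133 133 133 134 134 134 135 135 136 135 136 135
  135 135 135 134 134 132 128 112  72  53]
 [131 132 133 132 134 134 134 135 135 135 136 137 139 138 137 136 135 135
  134 135 134 135 134 133 133 132 131 120]
 [131 129 129 127 126 123 122 119 119 119 119 119 119 122 125 129 132 136
  139 139 136 136 134 133 133 132 131 130]
 [ 83  81  79  76  76  75  75  74  75  75  75  75  75  74  75  78  82  86
   99 112 121 127 135 135 134 132 131 130]
 [ 76  77  75  75  77  77  74  76  77  76  77  76  76  77  76  76  75  76
   76  75  76  79  91 109 121 128 132 131]
 [ 76  75  76  74  75  76  73  75  76  76  76  76  76  76  76  75  76 
[... 1453 characters left out ...]
 75  76  77  76  76  76  76  75  77  75  77  76  76  76  77  76  76  76
   76  77  76  76  76  76  75  76  76  76]
 [ 76  76  76  77  77  76  76  77  76  76  76  75  76  76  75  76  77  76
   76  76  76  76  76  76  76  77  76  76]
 [ 76  75  77  76  76  75  77  77  76  76  77  76  76  76  75  76  76  75
   76  77  76  77  75  76  76  77  76  76]
 [ 76  75  76  76  76  76  76  76  76  76  76  76  77  77  77  76  77  76
   76  77  76  76  76  76  76  76  76  76]
 [ 76  76  77  76  76  76  76  77  75  77  76  76  77  76  76  77  77  76
   76  75  76  76  77  77  76  76  76  77]]Traceback (most recent call last):
  File "<stdin>", line 9, in <module>
ValueError: max() iterable argument is empty
```

Request:
play_rows(increments=[[0, 0, 0.7, 0], [0, 0, 1.4, 0], [0, 0, 1.4, 0]])

```text
t: 9.5
eef_pos: [466.0, 335.2, 115.6]
tool_rot: [0.667, 3.069, 0.001]
contact_force: [-3.3, -2.7, 8.4]
width: 13.7
grip_force: 30.0
```

Request:
play_rows(increments=[[0, 0, -0.8, 0], [0, 0, -0.8, 0], [0, 0, -0.8, 0]], fingers=34)

```text
t: 9.88
eef_pos: [465.6, 335.0, 114.9]
tool_rot: [-0.667, -3.07, 0.0]
contact_force: [-0.7, -0.1, 0.5]
width: 33.4
grip_force: 0.0
```

Request:
play_rows(increments=[[0, 0, -10, 0], [0, 0, -40, 0], [0, 0, -80, 0], [0, 0, -115, 0], [0, 0, -115, 0]])

```text
t: 10.5
eef_pos: [467.6, 336.2, 234.9]
tool_rot: [0.666, 3.065, 0.008]
contact_force: [0.2, -0.1, 0.0]
width: 34.2
grip_force: 0.0
```

```bash
python3 - <<'E'
import json,numpy as np
from plant import sensors
S=sensors.get_state(); r=np.array(S["tool_rot"]); a=2*np.degrees(np.arctan2(r[1],r[0]))-90
json.dump([*map(float,S["eef_pos"]),float((a+180)%360-180)],open("cmd.json","w"))
E
python3 plan.py 497 -22.5 220 13.3 497 -22.5 58 13.3
```

```text
cmd [467.6 336.2 234.9  65.5] meas [467.6 336.2 234.9] F [ 0.2 -0.1  0. ] w 34.2 t 10.5 j [ 0.53  0.05  1.54  0.    1.54 -0.61]
[-175.6 -314.2   14.9   52.2]
[-175.6 -314.2  176.9   52.2]
```

Request:
play_rows(increments=[[-20, -36, 0, 6], [-45, -80, 0, 14], [-70, -125, 0, 22], [-96, -170, 0, 30], [-122, -216, 0, 38], [-148, -262, 0, 46], [-165, -292, 0, 52.2], [-176.5, -312.6, 0, 52.2], [-176.5, -312.6, 0, 52.2]], fingers=60)

```text
t: 11.62
eef_pos: [496.1, -23.9, 229.3]
tool_rot: [-1.952, -2.46, 0.001]
contact_force: [-0.4, 1.0, -0.1]
width: 60.0
grip_force: 0.0
```

```bash
python3 - <<'E'
from plant import snapshot
from h import *
s=snapshot("side");np.savez("side3.npz",**s)
p=proj(s,[497,-22,100])[0].astype(int);q=proj(s,[466,335,60])[0].astype(int)
f=s["frame"];a=f[p[1]-40:p[1]+50,p[0]-35:p[0]+40];b=f[q[1]-45:q[1]+45,q[0]-37:q[0]+38]
print(p,q);cv2.imwrite("pics/el.png",cv2.resize(np.hstack([a,b]),(800,480),interpolation=cv2.INTER_CUBIC)[:,:,::-1])
E
python3 plan.py
```

```text
[259 193] [191 290]Traceback (most recent call last):
  File "plan.py", line 12, in <module>
    if sys.argv[1]=="did": c=apply(c,[float(v) for v in sys.argv[2:6]]); json.dump(c,open("cmd.json","w")); sys.argv[1:]=sys.argv[6:]
       ~~~~~~~~^^^
IndexError: list index out of range
```

View pics/el.png

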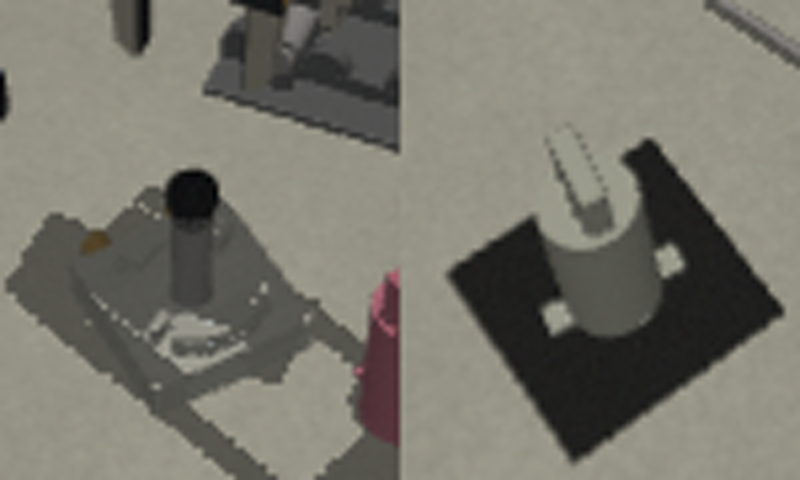

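The right crop shows the cover standing upright in the middle of the mat. The left crop shows the element upright in the socket, black head at (192,190). I descend around it to the grasp height.

Request:
play_rows(increments=[[0, 0, 30, 0], [0, 0, 70, 0], [0, 0, 110, 0], [0, 0, 145, 0], [0, 0, 165, 0], [0, 0, 173, 0], [0, 0, 173, 0]])

```text
t: 12.55
eef_pos: [496.3, -21.9, 56.9]
tool_rot: [-1.948, -2.464, 0.0]
contact_force: [-0.3, -0.5, 0.3]
width: 59.9
grip_force: 0.0
```

Request:
play_rows(increments=[[0, 0, 0, 0], [0, 0, 0, 0], [0, 0, 0, 0], [0, 0, 0, 0], [0, 0, 0, 0]], fingers=0)

```text
t: 13.18
eef_pos: [497.0, -22.7, 57.6]
tool_rot: [1.949, 2.463, 0.001]
contact_force: [-0.1, -0.2, 3.9]
width: 31.0
grip_force: 30.0
```

Width 31 shows the fingers closed on the wide head above, not the body: an upright element can only be held by its head. So I will hold it by the head, lay it down on free bench by pivoting it about its foot, then regrip the lying body and carry it flat to the rack.

Request:
play_rows(increments=[[0, 0, 0, 0], [0, 0, 0, 0], [0, 0, -15, 0], [0, 0, -35, 0], [0, 0, -50, 0], [0, 0, -50, 0]], fingers=60)

```text
t: 13.92
eef_pos: [497.9, -22.8, 109.0]
tool_rot: [1.948, 2.461, 0.003]
contact_force: [-0.9, -0.5, 0.1]
width: 59.7
grip_force: 0.0
```

Request:
play_rows(increments=[[0, 0, 0, 0], [0, 0, 0, 0], [0, 0, 0, 0], [0, 0, 0, 0], [0, 0, 0, 0]], fingers=0)

```text
t: 14.55
eef_pos: [496.2, -22.6, 106.6]
tool_rot: [-1.949, -2.463, 0.001]
contact_force: [-0.4, 0.8, -1.4]
width: 31.2
grip_force: 30.0
```

Request:
play_rows(increments=[[0, 0, -6, 0], [0, 0, -20, 0], [0, 0, -40, 0], [0, 0, -60, 0], [0, 0, -80, 0], [0, 0, -80, 0]])

```text
t: 15.3
eef_pos: [498.2, -22.8, 190.0]
tool_rot: [1.947, 2.46, 0.004]
contact_force: [-0.8, -0.5, -1.4]
width: 31.0
grip_force: 30.0
```

```bash
cat > sync.py <<'E'
import json,numpy as np
from plant import sensors
S=sensors.get_state(); r=np.array(S["tool_rot"]); a=2*np.degrees(np.arctan2(r[1],r[0]))-90
json.dump([*map(float,S["eef_pos"]),float((a+180)%360-180)],open("cmd.json","w"))
E
python3 sync.py; python3 plan.py 460 112 185 90; python3 - <<'E'
from h import *
np.set_printoptions(precision=0,suppress=True)
s=load("top0"); 
f=s["frame"].astype(int); m=(cv2.cvtColor(s["frame"],cv2.COLOR_RGB2GRAY)<80).astype(np.uint8); m[:,:180]=0;m[:,206:]=0;m[:165]=0;m[225:]=0
ys,xs=np.nonzero(m);P=plane(s,np.c_[xs,ys],12);print("screwdriver",P.min(0),P.max(0))
E
```

```text
cmd [498.2 -22.8 190.   13.3] meas [498.2 -22.8 190. ] F [-0.8 -0.5 -1.4] w 31.0 t 15.3 j [-0.15 -0.14  1.81  0.    1.47 -0.38]
[140.   -6.2   5.  -76.7]
screwdriver [377. 158.] [460. 179.]
```

Request:
play_rows(increments=[[17, -2, 0, -9], [34, -4, 0, -18], [51, -6, 0, -28], [68, -8, 0, -38], [85, -10, 0, -48], [102, -12, 0, -58], [119, -13, 0, -68], [134.6, -14.4, 0, -76.7], [134.6, -14.4, 0, -76.7]])

```text
t: 16.42
eef_pos: [451.1, 105.7, 186.4]
tool_rot: [0.0, -3.141, 0.0]
contact_force: [-0.2, -0.7, -1.5]
width: 31.5
grip_force: 30.0
```

Request:
play_rows(increments=[[0, 0, 25, 0], [0, 0, 50, 0], [0, 0, 68, 0], [0, 0, 79, 0], [0, 0, 82, 0], [0, 0, 82, 0]])

```text
t: 17.18
eef_pos: [452.0, 105.0, 105.5]
tool_rot: [0.001, 3.141, 0.0]
contact_force: [-0.8, 0.6, -1.5]
width: 31.2
grip_force: 30.0
```

Request:
play_rows(increments=[[0, 0, 1, 0], [0, 0, 2, 0], [0, 0, 3, 0], [0, 0, 3, 0]])

```text
t: 17.68
eef_pos: [451.6, 105.1, 102.0]
tool_rot: [-0.001, -3.142, -0.0]
contact_force: [-0.3, -0.2, -1.6]
width: 31.1
grip_force: 30.0
```

Request:
play_rows(increments=[[0, 0, 1.2, 0], [-5, 0, 1.4, 0], [-10, 0, 1.5, 0], [-15, 0, 1.5, 0], [-20, 0, 1.5, 0], [-25, 0, 2, 0], [-30, 0, 3, 0], [-35, 0, 4, 0], [-40, 0, 5, 0]])

```text
t: 18.8
eef_pos: [492.3, 105.1, 97.3]
tool_rot: [0.001, 3.141, 0.0]
contact_force: [-0.2, -0.5, 4.8]
width: 31.3
grip_force: 30.0
```

```bash
python3 - <<'E'
from plant import snapshot,sensors
from h import *
s=snapshot("side");np.savez("side4.npz",**s);S=sensors.get_state();print(S["eef_pos"],S["contact_force"],S["torque"],S["width"])
p=proj(s,[470,105,60])[0].astype(int);f=s["frame"];a=f[p[1]-45:p[1]+45,p[0]-50:p[0]+50]
cv2.imwrite("pics/tilt.png",cv2.resize(a,(700,630)[:2] if 0 else (666,600),interpolation=cv2.INTER_CUBIC)[:,:,::-1])
E
```

```text
[492.68373754 105.04889676  97.16010463] [-0.19978968  0.37343014  5.06278635] [ 0.13183024 -0.1043746   0.01215654] 31.005563269831224
```

View pics/tilt.png

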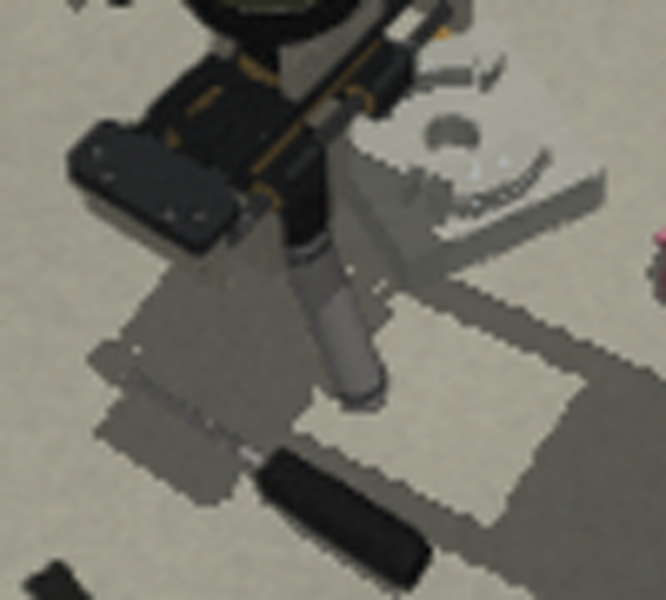

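The element tilts as planned: foot at (360,390), head held at (305,215), and only the empty socket left in the housing. I continue along the arc.

Request:
play_rows(increments=[[-9, 0, 3, 0], [-18.6, 0, 6.3, 0], [-27.5, 0, 10.8, 0], [-36, 0, 16, 0], [-44, 0, 22, 0], [-51.6, 0, 28.5, 0], [-58.5, 0, 35.8, 0]])

```text
t: 19.73
eef_pos: [550.6, 105.0, 60.6]
tool_rot: [-0.0, -3.142, 0.0]
contact_force: [2.5, 0.2, 2.6]
width: 31.3
grip_force: 30.0
```

Request:
play_rows(increments=[[-6.2, 0, 7.8, 0], [-11.7, 0, 16.1, 0], [-16.5, 0, 24.9, 0], [-20.5, 0, 34.1, 0], [-20.5, 0, 34.1, 0]])

```text
t: 20.35
eef_pos: [569.4, 104.9, 25.5]
tool_rot: [-0.001, -3.139, 0.0]
contact_force: [-0.1, -0.1, 0.3]
width: 31.3
grip_force: 30.0
```

Request:
play_rows(increments=[[-2, 0, 6, 0], [-4, 0, 12, 0], [-5, 0, 17, 0], [-5.5, 0, 19.5, 0], [-5.5, 0, 20.5, 0], [-5.5, 0, 20.5, 0]])

```text
t: 21.1
eef_pos: [576.2, 105.1, 6.7]
tool_rot: [0.001, 3.142, 0.0]
contact_force: [0.2, 0.3, -0.2]
width: 30.8
grip_force: 30.0
```

Request:
play_rows(increments=[[0, 0, 0.7, 0], [0, 0, 1.4, 0], [0, 0, 1.4, 0]])

```text
t: 21.48
eef_pos: [576.4, 105.1, 5.4]
tool_rot: [0.001, 3.141, 0.0]
contact_force: [0.6, -0.3, 2.0]
width: 31.1
grip_force: 30.0
```

Request:
play_rows(increments=[[0, 0, 0.6, 0], [0, 0, 1.0, 0], [0, 0, 1.0, 0]])

```text
t: 21.85
eef_pos: [576.2, 105.1, 4.2]
tool_rot: [0.0, 3.142, 0.0]
contact_force: [1.1, 0.0, 1.3]
width: 31.0
grip_force: 30.0
```

Request:
play_rows(increments=[[0, 0, 0, 0], [0, 0, 0, 0], [0, 0, 0, 0]], fingers=44)

```text
t: 22.22
eef_pos: [575.9, 105.1, 4.1]
tool_rot: [-0.0, -3.141, 0.0]
contact_force: [-0.2, 0.3, -0.4]
width: 44.1
grip_force: 0.0
```

Request:
play_rows(increments=[[0, 0, -15, 0], [0, 0, -40, 0], [0, 0, -80, 0], [0, 0, -120, 0], [0, 0, -120, 0], [0, 0, -120, 0]])

```text
t: 22.98
eef_pos: [576.1, 105.0, 124.7]
tool_rot: [0.001, 3.141, 0.0]
contact_force: [-0.6, -0.5, -0.1]
width: 43.8
grip_force: 0.0
```

```bash
python3 sync.py; python3 - <<'E'
from plant import snapshot,sensors
from h import *
s=snapshot("side");np.savez("side5.npz",**s);t=snapshot("top");np.savez("top5.npz",**t)
p=proj(s,[520,105,12])[0].astype(int);f=s["frame"];a=f[p[1]-40:p[1]+40,p[0]-40:p[0]+40]
q=proj(t,[520,105,12])[0].astype(int);b=t["frame"][q[1]-40:q[1]+40,q[0]-40:q[0]+40];print(p,q)
cv2.imwrite("pics/lying.png",cv2.resize(np.hstack([a,b]),(800,400),interpolation=cv2.INTER_CUBIC)[:,:,::-1])
E
```

```text
[230 232] [212 177]
```

View pics/lying.png

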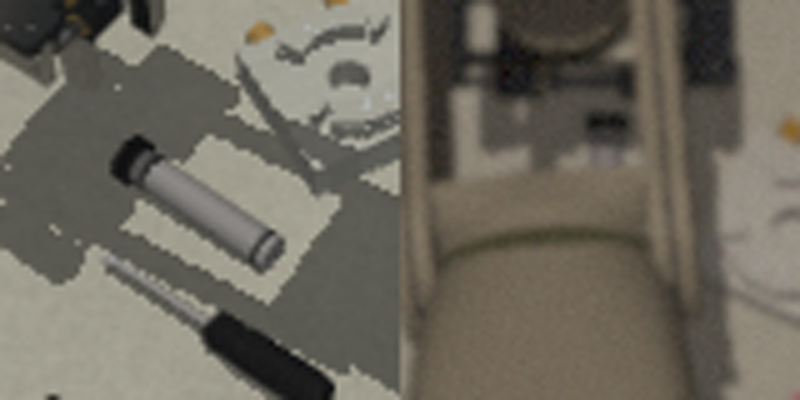

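The element lies on the bench, with its black head at (130,160) in the side half and its foot at (270,253); the screwdriver and housing are undisturbed. That was my tenth picture, so from here I work by numbers only.

```bash
python3 - <<'E'
from h import *
np.set_printoptions(precision=1,suppress=True)
s=load("side5");t=load("top5")
c=lambda p:(np.float64(p)+.5)/5-.5+[190,192]
print("head,foot side",plane(s,c([(132,160),(270,252)]),[16,12]).ravel(),"foot top edge z24",plane(s,c([(275,240)]),22))
print("head top",plane(t,[((207+.5)/5-.5+172,(125+.5)/5-.5+137)],22))
# rack lanes: bright bodies in first pictures, PCA in rack-plane coordinates at axis height
T,S=load("top0"),load("side0")
for n,sv in(("top",T),("side",S)):
    g=cv2.cvtColor(sv["frame"],cv2.COLOR_RGB2GRAY); vs,us=np.mgrid[0:384,0:512]
    W=plane(sv,np.c_[us.ravel(),vs.ravel()],36); a=np.radians(13.3);ex=np.array([np.cos(a),np.sin(a)]);ey=np.array([-ex[1],ex[0]])
    L=np.c_[(W-[520,-282])@ex,(W-[520,-282])@ey].reshape(384,512,2)
    m=((g>105)&(abs(L[...,0])<85)&(abs(L[...,1])<62)).astype(np.uint8)
    for c_ in cv2.findContours(m,0,1)[0]:
        if cv2.contourArea(c_)<15: continue
        mm=np.zeros_like(m);cv2.drawContours(mm,[c_],-1,1,-1);P=L[(mm>0)&(m>0)]
        l,v,w=cv2.PCACompute2(P.astype(np.float64),None)[:3] if 0 else (P.mean(0),*np.linalg.svd(P-P.mean(0),full_matrices=False)[1:])
        d=w[0]*np.sign(w[0][1]);print(n,"lane pts",l,"extent y",P[:,1].min(),P[:,1].max(),"angle off",np.degrees(np.arctan2(-d[0],d[1])),len(P))
E
```

```text
head,foot side [576.8 106.1 464.9 106.9] foot top edge z24 [[463.6 103. ]]
head top [[572.4 104.4]]
top lane pts [-57.9   5.5] extent y -34.26085938107197 43.814902489559465 angle off -0.13252391111557116 82
top lane pts [58.3  5.7] extent y -34.55252346864196 43.67637588252187 angle off -0.6375581847265037 77
side lane pts [-56.3  -0.9] extent y -42.43391520802237 39.44442276452745 angle off -0.7226602086532877 74
side lane pts [59.8 -0. ] extent y -40.740352408071544 39.246523877513795 angle off -0.41048297764584063 71
```

```bash
python3 - <<'E'
from h import *
def prof(sv,P0,d,z,ys):
    g=cv2.cvtColor(sv["frame"],cv2.COLOR_RGB2GRAY)
    uv=proj(sv,[(*(P0+d*y),z) for y in ys]).astype(np.float32)
    return cv2.remap(g,uv[:,0].reshape(1,-1),uv[:,1].reshape(1,-1),cv2.INTER_LINEAR)[0]
a=np.radians(12.9);ex=np.array([np.cos(a),np.sin(a)]);ey=np.array([-ex[1],ex[0]]);O=np.array([520.,-282])
ys=np.arange(-80,84,3); print("y   ",*ys)
for n in("top","side"):
    for x in(-57.3,58.7): print(n,*prof(load(n+"0"),O+ex*x,ey,40,ys))
xs=np.arange(440,600,3);print("x",*xs);print("elem",*prof(load("side5"),np.array([0,105.]),np.array([1.,0]),20,xs))
E
```

```text
y    -80 -77 -74 -71 -68 -65 -62 -59 -56 -53 -50 -47 -44 -41 -38 -35 -32 -29 -26 -23 -20 -17 -14 -11 -8 -5 -2 1 4 7 10 13 16 19 22 25 28 31 34 37 40 43 46 49 52 55 58 61 64 67 70 73 76 79 82
top 138 136 122 103 85 67 47 29 28 51 78 94 96 89 94 104 111 113 114 115 115 115 115 116 116 115 115 116 117 118 118 118 119 119 117 118 119 120 118 117 119 115 104 95 96 95 83 69 69 76 78 80 83 91 106
top 136 134 126 110 93 74 57 34 27 42 67 90 97 89 90 98 106 110 113 113 116 115 114 116 115 115 116 115 114 114 116 117 115 115 115 117 118 118 116 117 116 115 107 97 92 96 91 77 70 73 78 80 80 82 93
side 106 90 75 54 33 27 25 24 25 67 118 91 73 96 122 121 122 122 122 123 123 123 123 123 123 123 123 123 124 124 124 124 124 124 124 123 124 124 123 123 117 105 85 85 108 99 71 67 67 67 66 61 54 48 48
side 124 99 80 63 45 30 26 27 31 46 79 102 86 64 86 118 122 122 122 122 123 123 123 123 124 124 123 124 124 123 123 124 123 123 124 124 124 123 124 122 121 112 94 82 98 107 89 67 66 66 66 62 53 50 50
x 440 443 446 449 452 455 458 461 464 467 470 473 476 479 482 485 488 491 494 497 500 503 506 509 512 515 518 521 524 527 530 533 536 539 542 545 548 551 554 557 560 563 566 569 572 575 578 581 584 587 590 593 596 599
elem 95 125 160 163 160 120 83 75 112 124 83 83 125 135 134 135 134 136 135 136 135 135 135 136 137 137 136 136 136 136 136 137 138 136 137 136 137 136 136 134 120 70 61 80 64 35 19 16 27 54 86 87 87 86
```

Request:
play_rows(increments=[[20, 0, 0, 0], [47.5, 0, 10, 0], [47.5, 0, 50, 0], [47.5, 0, 90, 0], [47.5, 0, 112, 0], [47.5, 0, 120, 0], [47.5, 0, 120, 0], [47.5, 0, 120, 0]])

```text
t: 24.08
eef_pos: [529.5, 105.1, 5.3]
tool_rot: [0.001, 3.14, 0.0]
contact_force: [-0.3, 0.7, -0.6]
width: 44.3
grip_force: 0.0
```

Request:
play_rows(increments=[[0, 0, 0, 0], [0, 0, 0, 0], [0, 0, 0, 0], [0, 0, 0, 0]], fingers=0)

```text
t: 24.58
eef_pos: [529.0, 105.1, 4.7]
tool_rot: [0.001, 3.141, 0.0]
contact_force: [-0.4, 1.2, 2.9]
width: 22.9
grip_force: 30.0
```

Request:
play_rows(increments=[[0, 0, -8, 0], [0, 0, -30, 0], [0, 0, -70, 0], [0, 0, -115, 0], [0, 0, -155, 0], [0, 0, -175, 0], [0, 0, -175, 0], [0, 0, -175, 0]])

```text
t: 25.58
eef_pos: [527.5, 104.9, 177.1]
tool_rot: [-0.001, -3.138, 0.0]
contact_force: [-0.9, -0.0, -2.0]
width: 22.8
grip_force: 30.0
```

```bash
python3 sync.py; python3 plan.py 521.4 -285 180 12.9
```

```text
cmd [527.5 104.9 177.1  90. ] meas [527.5 104.9 177.1] F [-0.9 -0.  -2. ] w 22.8 t 25.57 j [ 0.1  -0.01  1.71  0.    1.44 -1.47]
[   5.9 -389.9   -2.9   77.1]
```

Request:
play_rows(increments=[[0, -25, 0, 5], [1, -65, 0, 13], [2, -107, 0, 21], [3, -149, 0, 30], [4, -191, 0, 38], [5, -233, 0, 47], [6, -275, 0, 56], [7, -317, 0, 64], [7.6, -355, 0, 72], [7.6, -380, 0, 77.1]])

```text
t: 26.82
eef_pos: [519.4, -276.1, 176.3]
tool_rot: [-1.962, -2.449, 0.001]
contact_force: [1.3, 0.4, -1.2]
width: 23.3
grip_force: 30.0
```

Request:
play_rows(increments=[[-9.7, -2.2, 0, 0], [-9.7, -2.2, 0, 0], [-9.7, -2.2, 0, 0]])

```text
t: 27.2
eef_pos: [520.8, -283.7, 178.6]
tool_rot: [-1.955, -2.458, -0.0]
contact_force: [0.2, -0.3, -1.3]
width: 23.2
grip_force: 30.0
```

```bash
python3 sync.py; python3 plan.py 521.4 -285 75 12.9;python3 - <<'E'
from plant import snapshot
from h import *
t=snapshot("top");np.savez("top6.npz",**t);s=snapshot("side");np.savez("side6.npz",**s)
a=np.radians(12.9);ex=np.array([np.cos(a),np.sin(a)]);ey=np.array([-ex[1],ex[0]]);O=np.array([520.7,-281.8])
g=cv2.cvtColor(s["frame"],cv2.COLOR_RGB2GRAY);ys=np.arange(-75,80,3);print(*ys)
for x in(-4,0,4):
    uv=proj(s,[(*(O+ex*x+ey*y),197) for y in ys]).astype(np.float32)
    print(*cv2.remap(g,uv[:,0].reshape(1,-1),uv[:,1].reshape(1,-1),cv2.INTER_LINEAR)[0])
E
```

```text
cmd [ 520.8 -283.7  178.6   13. ] meas [ 520.8 -283.7  178.6] F [ 0.2 -0.3 -1.3] w 23.2 t 27.2 j [-0.59  0.13  1.56  0.    1.45 -0.81]
[-1.400e+00  3.000e-01  1.036e+02  1.000e-01]
-75 -72 -69 -66 -63 -60 -57 -54 -51 -48 -45 -42 -39 -36 -33 -30 -27 -24 -21 -18 -15 -12 -9 -6 -3 0 3 6 9 12 15 18 21 24 27 30 33 36 39 42 45 48 51 54 57 60 63 66 69 72 75 78
26 24 23 23 23 28 36 57 79 84 84 84 83 81 78 73 70 69 68 67 66 70 73 76 76 76 76 77 76 76 76 76 76 77 77 91 123 125 125 126 126 125 120 108 86 87 113 106 80 72 72 71
24 22 23 24 24 26 36 55 73 80 72 63 49 49 65 74 77 74 73 75 76 76 77 76 76 76 76 76 77 77 77 77 77 77 77 84 115 133 133 134 133 132 129 95 78 112 119 89 74 71 71 71
23 24 24 24 24 22 31 34 32 41 50 59 58 51 63 75 75 75 75 76 75 74 75 76 75 75 74 75 75 75 76 75 74 75 76 76 96 127 131 131 131 128 119 99 78 102 126 93 70 71 71 71
```

Request:
play_rows(increments=[[-4.5, 0, 20, 0], [-4.5, 0, 50, 0], [-4.5, 0, 80, 0], [-4.5, 0, 95, 0], [-4.5, 0, 104, 0], [-4.5, 0, 104, 0]])

```text
t: 28.05
eef_pos: [521.8, -289.2, 75.0]
tool_rot: [-1.958, -2.456, 0.0]
contact_force: [-0.0, -0.6, -1.4]
width: 23.6
grip_force: 30.0
```

Request:
play_rows(increments=[[0, 0, 8, 0], [0, 0, 16, 0], [0, 0, 24, 0], [0, 0, 30, 0], [0, 0, 34, 0], [0, 0, 34, 0]])

```text
t: 28.8
eef_pos: [521.7, -289.1, 40.8]
tool_rot: [-1.958, -2.456, 0.0]
contact_force: [-0.0, -0.1, -0.6]
width: 23.2
grip_force: 30.0
```

```bash
python3 sync.py; python3 plan.py 521.4 -285 22 12.9;python3 - <<'E'
from plant import snapshot
from h import *
s=snapshot("side");np.savez("side7.npz",**s)
a=np.radians(12.9);ex=np.array([np.cos(a),np.sin(a)]);ey=np.array([-ex[1],ex[0]]);O=np.array([520.7,-281.8])
g=cv2.cvtColor(s["frame"],cv2.COLOR_RGB2GRAY);ys=np.arange(-80,80,3);print(*ys)
for x in(-4,0,4):
    uv=proj(s,[(*(O+ex*x+ey*y),61) for y in ys]).astype(np.float32)
    print(*cv2.remap(g,uv[:,0].reshape(1,-1),uv[:,1].reshape(1,-1),cv2.INTER_LINEAR)[0])
E
```

```text
cmd [ 521.7 -289.1   40.8   12.9] meas [ 521.7 -289.1   40.8] F [-0.  -0.1 -0.6] w 23.2 t 28.8 j [-0.59  0.27  1.66  0.    1.21 -0.82]
[ 4.1  0.7 18.8 -0. ]
-80 -77 -74 -71 -68 -65 -62 -59 -56 -53 -50 -47 -44 -41 -38 -35 -32 -29 -26 -23 -20 -17 -14 -11 -8 -5 -2 1 4 7 10 13 16 19 22 25 28 31 34 37 40 43 46 49 52 55 58 61 64 67 70 73 76 79
31 27 25 25 29 30 25 23 23 24 25 35 60 67 71 71 70 72 74 70 66 69 73 77 76 76 76 76 76 76 76 75 76 77 76 79 102 128 130 129 128 129 128 120 106 87 92 115 96 71 71 71 71 67
31 25 24 26 30 33 29 25 24 23 24 25 33 41 57 74 75 76 76 76 76 76 77 76 75 76 77 77 78 77 77 77 77 78 78 78 99 130 133 134 134 133 133 121 88 84 113 108 84 74 72 71 70 67
28 25 25 27 30 29 26 24 22 23 26 33 41 40 46 66 73 73 73 74 74 73 74 74 73 72 73 74 74 74 74 74 75 75 74 74 79 107 126 127 128 126 126 126 92 71 106 114 82 71 71 69 64 57
```

Request:
play_rows(increments=[[0, 0, 5, 0], [0, 0, 10, 0], [0, 0, 14, 0], [0, 0, 16, 0], [0, 0, 16, 0]])

```text
t: 29.48
eef_pos: [521.8, -289.2, 25.0]
tool_rot: [-1.958, -2.456, 0.0]
contact_force: [0.3, -0.2, -0.9]
width: 23.1
grip_force: 30.0
```

Request:
play_rows(increments=[[0, 0, 1, 0], [0, 0, 2, 0], [0, 0, 2, 0], [0, 0, 2, 0]])

```text
t: 29.98
eef_pos: [522.1, -289.5, 23.5]
tool_rot: [1.958, 2.456, -0.0]
contact_force: [-0.2, -1.4, 0.0]
width: 23.5
grip_force: 30.0
```

Request:
play_rows(increments=[[0, 0, 0.7, 0], [0, 0, 1.4, 0], [0, 0, 1.4, 0]])

```text
t: 30.35
eef_pos: [522.2, -289.7, 22.3]
tool_rot: [1.958, 2.456, -0.0]
contact_force: [-0.3, -3.1, 4.1]
width: 23.2
grip_force: 30.0
```

```bash
python3 plan.py 521.4 -285 22 12.9; python3 - <<'E'
from plant import sensors
print(sensors.get_state()["torque"])
E
```

```text
cmd [ 521.7 -289.1   40.8   12.9] meas [ 522.2 -289.7   22.3] F [-0.3 -3.1  4.1] w 23.2 t 30.35 j [-0.59  0.3   1.67 -0.    1.17 -0.82]
[ 4.1  0.7 18.8 -0. ]
[-0.2687987   0.04126122 -0.01287395]
```

Request:
play_rows(increments=[[0, 0, 0.6, 0], [0, 0, 1.2, 0], [0, 0, 1.2, 0]])

```text
t: 30.72
eef_pos: [522.3, -289.8, 22.2]
tool_rot: [1.957, 2.456, -0.0]
contact_force: [-4.5, 0.1, 13.2]
width: 23.7
grip_force: 30.0
```

Request:
play_rows(increments=[[0, 0, -1.2, 0], [0, 0, -1.2, 0], [-1, 0, -1.2, 0], [-2, 0, -1.2, 0], [-3, 0, -1.2, 0], [-3, 0, -1.2, 0]])

```text
t: 31.48
eef_pos: [522.6, -290.4, 22.3]
tool_rot: [-1.956, -2.455, -0.003]
contact_force: [-2.8, 7.8, 12.6]
width: 23.2
grip_force: 30.0
```

Request:
play_rows(increments=[[-0.5, 0, 0, 0], [-1, 0, 0, 0], [-1, 0, 0, 0]])

```text
t: 31.85
eef_pos: [522.6, -290.4, 22.2]
tool_rot: [-1.955, -2.454, -0.004]
contact_force: [-4.7, 11.5, 16.0]
width: 23.2
grip_force: 30.0
```

Request:
play_rows(increments=[[0, 0, -1, 0], [0, 0, -1.6, 0], [0, 0, -1.6, 0], [0, 0, -1.6, 0]])

```text
t: 32.35
eef_pos: [522.4, -290.4, 22.3]
tool_rot: [-1.955, -2.454, -0.004]
contact_force: [0.7, 7.6, 4.5]
width: 23.6
grip_force: 30.0
```

```bash
cat > look.py <<'E'
from plant import snapshot,sensors
from h import *
s=snapshot("side");S=sensors.get_state();print(S["eef_pos"].round(1),S["contact_force"].round(1),S["torque"].round(2))
a=np.radians(12.9);ex=np.array([np.cos(a),np.sin(a)]);ey=np.array([-ex[1],ex[0]]);O=np.array([520.7,-281.8])
g=cv2.cvtColor(s["frame"],cv2.COLOR_RGB2GRAY);ys=np.arange(28,76,2);print(*ys)
for c in(-58,0,58):
  for x in(-3,0,3):
    uv=proj(s,[(*(O+ex*(c+x)+ey*y),43) for y in ys]).astype(np.float32)
    print(c+x,"|",*cv2.remap(g,uv[:,0].reshape(1,-1),uv[:,1].reshape(1,-1),cv2.INTER_LINEAR)[0])
E
python3 look.py
```

```text
[ 522.4 -290.4   22.3] [1.  7.8 2.8] [ 1.48 -0.23  0.08]
28 30 32 34 36 38 40 42 44 46 48 50 52 54 56 58 60 62 64 66 68 70 72 74
-61 | 130 131 131 131 130 130 129 128 124 110 90 76 95 116 118 100 81 75 74 73 72 71 70 69
-58 | 134 134 134 133 132 132 133 129 121 111 97 90 96 111 121 105 86 72 72 71 71 71 70 68
-55 | 132 131 130 131 131 130 130 130 118 104 96 98 103 108 108 104 91 77 73 73 74 72 70 66
-3 | 129 129 129 129 129 129 128 128 126 118 102 90 90 100 108 108 98 84 74 72 72 72 71 71
0 | 129 132 132 133 133 132 132 131 131 116 91 73 91 111 119 107 90 80 76 73 73 72 72 72
3 | 117 132 131 131 130 131 131 129 125 118 100 88 87 104 120 110 91 74 73 72 72 72 73 71
55 | 76 76 76 76 76 76 76 76 76 75 71 66 65 88 110 116 99 81 73 73 73 72 71 71
58 | 77 76 76 77 78 78 78 81 81 79 77 83 95 109 115 113 103 88 74 73 72 72 72 71
61 | 77 76 76 76 76 76 81 93 107 104 93 90 99 106 106 105 104 93 81 73 73 72 70 67
```

Request:
play_rows(increments=[[1, 0, -0.3, 0], [2, 0, -0.3, 0], [2, 0, -0.3, 0]])

```text
t: 32.78
eef_pos: [521.8, -290.5, 23.0]
tool_rot: [-1.957, -2.455, -0.0]
contact_force: [0.1, 3.7, -1.9]
width: 23.0
grip_force: 30.0
```

Request:
play_rows(increments=[[0, 0, 0, 0], [0, 0, 0, 0], [0, 0, 0, 0]], fingers=36)

```text
t: 33.15
eef_pos: [522.5, -291.7, 24.1]
tool_rot: [1.958, 2.456, -0.0]
contact_force: [0.2, 0.2, 1.1]
width: 35.6
grip_force: 0.0
```

```bash
python3 look.py
```

```text
[ 522.5 -291.6   24. ] [ 0.   1.  -0.1] [-0.05 -0.08 -0.01]
28 30 32 34 36 38 40 42 44 46 48 50 52 54 56 58 60 62 64 66 68 70 72 74
-61 | 129 130 131 132 131 130 129 128 125 110 90 75 94 116 118 101 81 75 74 73 72 71 71 70
-58 | 134 134 135 134 133 133 133 129 121 111 97 91 97 111 121 104 86 72 71 71 71 72 71 69
-55 | 132 131 131 131 131 131 130 130 118 105 97 99 104 108 108 104 90 77 72 72 73 72 70 67
-3 | 130 130 131 130 130 130 130 129 124 110 92 86 91 103 110 109 99 85 74 71 72 72 72 71
0 | 129 132 132 133 133 133 132 131 131 115 91 73 91 112 121 108 90 79 74 72 72 72 71 71
3 | 114 128 128 128 128 128 128 127 123 117 100 87 87 104 121 110 89 71 72 73 72 72 70 69
55 | 76 76 76 76 76 76 76 75 75 75 71 66 65 89 111 117 99 81 73 73 72 72 71 70
58 | 76 76 76 76 77 77 78 80 80 78 77 82 95 110 116 114 103 87 72 71 72 72 72 71
61 | 76 75 75 75 75 76 81 93 107 104 93 89 99 107 107 106 105 93 81 74 74 73 71 67
```

Request:
play_rows(increments=[[0, 0, -10, 0], [0, 0, -40, 0], [0, 0, -85, 0], [0, 0, -130, 0], [0, 0, -170, 0], [0, 0, -190, 0], [0, 0, -190, 0], [0, 0, -190, 0]])

```text
t: 34.2
eef_pos: [521.5, -290.7, 211.5]
tool_rot: [-1.956, -2.454, 0.0]
contact_force: [-0.1, 1.0, -0.8]
width: 36.0
grip_force: 0.0
```

```bash
python3 look.py; python3 - <<'E'
from plant import snapshot
from h import *
s=snapshot("side"); s0=load("side0")
# change vs the first picture around bystanders (mean abs diff), and spent/mat
for n,p in dict(pink=(390,-35,70),screw=(430,170,12),beaker=(700,115,45),bottle=(715,265,60),sensA=(690,0,20),sensB=(690,-195,20),spentA=(463.6,-295,32),spentB=(577,-269,32)).items():
    u,v=proj(s,p)[0].astype(int); d=np.abs(s["frame"][v-8:v+9,u-8:u+9].astype(int)-s0["frame"][v-8:v+9,u-8:u+9]); print(n,u,v,d.mean().round(1))
# element head: dark profile near stop, lanes compared
a=np.radians(12.9);ex=np.array([np.cos(a),np.sin(a)]);ey=np.array([-ex[1],ex[0]]);O=np.array([520.7,-281.8])
g=cv2.cvtColor(s["frame"],cv2.COLOR_RGB2GRAY);ys=np.arange(-66,-28,2);print(*ys)
for c in(-58,0,58):
    uv=proj(s,[(*(O+ex*c+ey*y),44) for y in ys]).astype(np.float32);print(c,"|",*cv2.remap(g,uv[:,0].reshape(1,-1),uv[:,1].reshape(1,-1),1)[0])
E
```

```text
[ 521.4 -290.6  211.2] [-0.   0.4  0.1] [-0.01 -0.09  0.02]
28 30 32 34 36 38 40 42 44 46 48 50 52 54 56 58 60 62 64 66 68 70 72 74
-61 | 129 130 131 132 131 131 130 129 125 110 90 76 95 115 118 100 81 75 73 72 72 72 71 70
-58 | 133 134 135 134 133 133 133 129 121 111 98 92 98 112 122 105 86 72 72 71 71 71 71 68
-55 | 131 130 130 130 131 131 130 130 118 105 97 99 105 109 109 104 91 77 73 73 73 71 69 65
-3 | 130 130 130 130 130 129 129 129 125 111 93 86 90 102 110 109 99 85 74 72 72 72 72 72
0 | 133 133 133 133 133 132 131 131 131 116 92 74 92 112 121 109 90 80 75 73 73 73 72 71
3 | 129 129 129 129 128 128 128 127 123 117 99 86 86 103 121 110 90 72 73 73 73 72 69 69
55 | 77 76 76 76 76 76 76 76 75 73 66 58 52 63 81 94 90 79 73 73 73 72 71 71
58 | 77 76 77 77 78 77 76 76 74 69 62 60 64 75 95 108 103 88 75 73 73 73 72 71
61 | 76 76 75 75 75 75 75 75 74 66 55 55 70 88 102 105 104 93 81 72 73 73 71 68
pink 290 212 10.3
screw 240 262 6.0
beaker 184 201 9.6
bottle 146 227 7.1
sensA 210 186 7.3
sensB 244 154 9.0
spentA 311 162 16.6
spentB 281 153 22.3
-66 -64 -62 -60 -58 -56 -54 -52 -50 -48 -46 -44 -42 -40 -38 -36 -34 -32 -30
-58 | 50 35 25 25 25 24 25 26 39 55 69 64 56 49 59 68 76 76 76
0 | 43 33 22 17 18 19 21 24 30 43 57 68 64 56 50 58 67 75 75
58 | 48 40 30 22 19 19 19 23 31 43 54 60 65 62 58 56 63 70 75
```

```bash
python3 -c "
from plant import order
print(order.job_done())"
```

```text
the job is handed in; nothing more can be done
None
```

The job is handed in at about 34 s of robot time, with no verdict returned: the cover stands upright in the middle of the mat, and the element lies in the middle lane with its head at the end stop, set down once on the bench to regrip it by the body.

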